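# Drive home the dumpling tray's corner wedge

### The job

One of the two wedges at the front corners of the dumpling tray has worked loose and stands high out of its post. Pick up the wooden pestle and, with its foot, tap that wedge down until it stops and is fully home. Then stand the pestle upright on the table again and let go of it.

Things in the scene. Friction and masses are not known exactly. Their poses are not given: they have to be found in the camera images.
- wedge (a joint): How far the loose wedge is driven down, in m: 0 is highest, 0.032 fully home against its stop. Starts between 0 and 0.010. It slides straight down only, stays where it is left, and takes about 8 N to move (up to 14 N at 0.1 m/s); once home it goes no farther.
- wedge_top (a point): Centre of the flat top, 34 x 24 mm, of the loose pale wooden wedge; goes down with it. It stands in a dark wooden post, 56 mm square, top 70 mm above the table, at the tray's left or right front corner. Home, its top is 78 mm above the table. The same post at the other front corner, 304 mm away, holds a like wedge already home: leave that one.
- pestle_center (a point): Centre of the loose upright wooden pestle, 45 mm above its foot, z up. 90 mm tall: foot 50 mm across, 18 mm high; above 24 mm a round handle 32 mm across, tapering from 62 mm up to 20 mm at the top. Grip the handle from above at the centre or up to 8 mm higher. 0.1 to 0.2 kg. Stands on the table (z = 0) left or right of the tray; an amber jar of like height stands on the other side.
- tray: Fixed floured board, 360 (y) x 280 (x) x 10 mm, front to the robot, origin centre of underside; rim up to 50 mm above the table along far side and flanks. Posts stand on it at x -112, y +/-152 mm. A steel bowl and a white mug, under 90 mm high, stand beyond the pestle and jar; a wooden spatula lies in the tray.
Mind the look-alikes: they are no part of the job. What is shaped like the part that bears pestle_center but pink or yellow is not meant.

How it is judged:
By the outcome, as a careful person would: the job done as asked, in the order asked, and still so for the second after the job is handed in, with the robot touching nothing.
It also fails if it takes over 51 s, if anything falls off the work surface, if the arm or the gripper's body presses on something with over 40 N, if the wrist force passes 120 N, or if a joint passes its speed limit or range.

### The arm

A 6-joint arm with a two-finger parallel gripper is mounted at the origin on the work surface. World frame = base frame: x ahead of the robot, y to its left, z up, the work surface at z = 0. Lengths are in m, angles in rad, forces in N, time in s.
With the tool pointing down it reaches from about 0.275 to 0.875 m from the base axis. Payload 12.5 kg.
Tool frame: the origin (TCP) lies on the centre line of the jaws, within the pads' length; the fingertips stand r.finger_overhang ahead of it and the grasp point (between the pads) lies 3 mm ahead of it (r.finger_overhang is the distance from the TCP to the fingertips, in m); z points along the fingers, y is the line along which they close (so a half turn about z gives the same grasp; the last joint's range is limited). The gripper opens to 85 mm and grips with 20 to 120 N. Pads are 22 mm wide; open, the fingers measure 114 mm over their backs; the gripper's body (76 mm by 85 mm) begins 54 mm behind the grasp point. The pads swing forward as they close: fully open they stand 13 mm farther back than shut.
Start: joints at [1.263, 0.351, 1.652, -0, 1.139, -0.085], TCP at [0.121, 0.536, 0.226] pointing down, gripper open.
Joint ranges: [-2.75, 2.75], [-0.79, 2.1], [0.01, 2.65], [-1.57, 4.71], [0.07, 3.14], [-2.87, 2.87]. Speed limits (rad/s): [2.22, 2.22, 2.79, 3.14, 3.14, 3.14].

### API

Orientations are given as a unit quaternion [x, y, z, w].
In Python, from cell import r, optics gives the robot as it stands. The module is installed in compiled form; this text tells all that it offers. Calls block until the motion is done:
- r.move_to(position, orientation): joint-space move of the TCP to a pose.
- r.move_linear(position, rot=None, vel=0.15): straight line of the TCP; rot=None keeps the orientation; vel is the mean speed in m/s.
- r.set_joints(angles): joint-space move.
- r.set_gripper(opening, squeeze=None): opening from 0.0 (shut) to 1.0 (fully open); squeeze is the grip in N (None keeps the last); returns when the fingers have stopped.
- r.sleep(seconds).
- r.inverse_kinematics(position, orientation): joint angles nearest the present ones, or None.
- optics.get_image(name): name is "scene" or "top"; returns a dict with "pixels" (400x640x3 uint8, red, green, blue), "depth" (400x640 float32, m along the optical axis (not along the pixel's ray), 0 where there is no reading), "fx", "fy", "cx", "cy" (pixels), "camera_from_world" (4x4, takes a point from world to camera coordinates). Camera axes: x right, y down, z forward; pixel columns grow to the right and rows downward; lengths in m; the calibration is good to about 2 mm. A picture is of the moment at which its call begins.
A pose or a line that the arm cannot do raises r.PlanningError and nothing moves.
- r.hand_in(): hands the job in; it is judged then, once.
Readings, each from a call of its own:
- r.current_t(): time.
- r.current_q(): joint angles.
- r.current_qvel(): joint speeds.
- r.current_effort(): joint torques, N m.
- r.current_tool_pos(): TCP position.
- r.current_ee_rot(): TCP orientation.
- r.current_contact_force(): force on the tool from outside, world axes, zero at the start.
- r.current_torque(): the same for the moment, N m.
- r.current_opening(): opening from 0.0 (shut) to 1.0 (fully open).
- r.current_finger_force(): force on a finger pad.
Only numpy, scipy, OpenCV 4.12 (cv2) and the standard library are available. Lean on these libraries where they do the work, as an engineer would, in place of code of your own. Each camera call takes 0.05 s, during which the arm holds its last target. There are 200 camera calls.

## Working session

There is one attempt and no reset: what is moved stays moved. The work goes in short steps, each a Python script; the robot and the scene stay as the last script left them, time stands still between calls to the robot, and variables do not carry over. Pictures are saved under pics/ and viewed, at most 10 in all, crops included, and the job is handed in when it is done.

```bash
mkdir -p pics; cat > h.py <<'E'
import numpy as np, cv2
from cell import r, optics
def snap(n):
    im=optics.get_image(n); np.savez(n+'.npz',**im); cv2.imwrite(f'pics/{n}_{int(r.current_t()*100)}.png',im['pixels'][:,:,::-1]); return im
def cloud(im):
    d=im['depth']; v,u=np.indices(d.shape)
    p=np.stack([(u-im['cx'])/im['fx']*d,(v-im['cy'])/im['fy']*d,d,np.ones_like(d)],-1)
    w=(p@np.linalg.inv(im['camera_from_world']).T)[...,:3]; w[d==0]=np.nan; return w
E
python3 - <<'E'
from h import *
print(r.current_t(),r.current_ee_rot(),r.finger_overhang,r.current_opening())
for n in('scene','top'):
    im=snap(n); print(np.linalg.inv(im['camera_from_world']).round(3),im['fx'])
E
ls pics
```

```text
0.0 [ 1.11172385e-01  9.93800967e-01 -5.69990347e-04 -1.18036805e-04] 0.022 1.000970225891354
[[ 0.251  0.676 -0.693  1.3  ]
 [ 0.968 -0.168  0.187 -0.219]
 [ 0.01  -0.717 -0.697  0.861]
 [ 0.     0.     0.     1.   ]] 434.80848632518763
[[-9.000e-03 -9.980e-01  6.100e-02  4.440e-01]
 [-1.000e+00  8.000e-03 -8.000e-03 -1.000e-03]
 [ 8.000e-03 -6.100e-02 -9.980e-01  1.005e+00]
 [ 0.000e+00  0.000e+00  0.000e+00  1.000e+00]] 382.3167634672457
scene_5.png
top_10.png
```

View pics/scene_5.png

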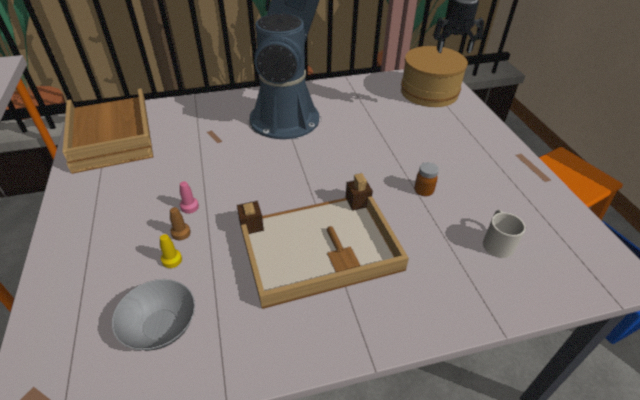

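View pics/top_10.png

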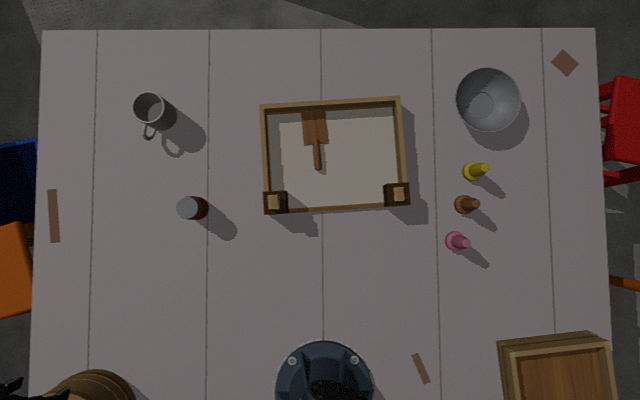

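The scene view has these pestle-like objects: brown pestle at scene (180,223) / top (466,204), pink at (188,197) / (458,241), yellow at (170,250) / (475,171), and the amber jar at (427,180) / (192,208). I choose the brown one. The wedges are at scene (250,210) and (360,185), and the second looks higher.

```bash
python3 - <<'E'
import numpy as np,cv2
from h import cloud
S=np.load('scene.npz');T=np.load('top.npz')
a=cv2.resize(S['pixels'][165:285,150:390],None,fx=3,fy=3,interpolation=2)
b=[cv2.resize(T['pixels'][v-25:v+25,u-30:u+30],None,fx=4,fy=4,interpolation=2) for u,v in((275,202),(397,194),(467,204))]
cv2.imwrite('pics/crop1.png',np.vstack([a,np.hstack(b)])[:,:,::-1])
for nm,I in(('S',S),('T',T)):
    w=cloud(I); px=I['pixels'].astype(float)
    z=w[...,2]
    if nm=='T':
        regs={'wL':(260,190,290,215),'wR':(382,180,412,208),'p':(450,190,485,218),'pink':(440,228,475,255),'yel':(458,158,492,184),'jar':(172,192,212,224)}
    else: regs={'wL':(340,170,378,212),'wR':(234,198,268,235),'p':(165,203,194,242),'pink':(176,178,202,215),'jar':(410,160,442,198)}
    for k,(u0,v0,u1,v1) in regs.items():
        q=w[v0:v1,u0:u1].reshape(-1,3); q=q[np.isfinite(q[:,2])]
        zs=np.sort(q[:,2]); out=[]
        h=zs[-8]
        t=q[q[:,2]>h-.006]
        print(nm,k,'ztop',zs[-8:].round(3)[[0,4,7]],'top n',len(t),t.mean(0).round(4),'min',t.min(0).round(3),'max',t.max(0).round(3), 'above15mm ctr',q[q[:,2]>.015].min(0).round(3),q[q[:,2]>.015].max(0).round(3))
E
```

```text
S wL ztop [0.105 0.106 0.106] top n 82 [0.478  0.1129 0.1027] min [0.457 0.101 0.099] max [0.494 0.125 0.106] above15mm ctr [0.446 0.077 0.015] [0.56  0.145 0.106]
S wR ztop [0.081 0.081 0.083] top n 97 [ 0.4947 -0.189   0.0786] min [ 0.473 -0.202  0.075] max [ 0.512 -0.164  0.083] above15mm ctr [ 0.463 -0.219  0.015] [ 0.558 -0.148  0.083]
S p ztop [0.092 0.092 0.093] top n 63 [ 0.4931 -0.377   0.0897] min [ 0.46  -0.392  0.086] max [ 0.566 -0.363  0.093] above15mm ctr [ 0.37  -0.396  0.015] [ 0.566 -0.332  0.093]
S pink ztop [0.092 0.092 0.094] top n 49 [ 0.3908 -0.349   0.0898] min [ 0.363 -0.366  0.086] max [ 0.475 -0.337  0.094] above15mm ctr [ 0.358 -0.371  0.015] [ 0.478 -0.321  0.094]
S jar ztop [0.088 0.089 0.09 ] top n 190 [0.4658 0.3213 0.0857] min [0.438 0.295 0.083] max [0.492 0.35  0.09 ] above15mm ctr [0.438 0.291 0.015] [0.496 0.35  0.09 ]
T wL ztop [0.105 0.105 0.107] top n 147 [0.476  0.1192 0.102 ] min [0.458 0.108 0.099] max [0.491 0.132 0.107] above15mm ctr [0.447 0.09  0.016] [0.508 0.149 0.107]
T wR ztop [0.08  0.08  0.081] top n 144 [ 0.4936 -0.1839  0.0775] min [ 0.478 -0.201  0.074] max [ 0.515 -0.171  0.081] above15mm ctr [ 0.464 -0.212  0.015] [ 0.531 -0.154  0.081]
T p ztop [0.09  0.091 0.092] top n 65 [ 0.4682 -0.366   0.0885] min [ 0.459 -0.376  0.084] max [ 0.478 -0.357  0.092] above15mm ctr [ 0.445 -0.383  0.015] [ 0.492 -0.343  0.092]
T pink ztop [0.091 0.092 0.093] top n 65 [ 0.3736 -0.3394  0.0893] min [ 0.364 -0.349  0.086] max [ 0.383 -0.33   0.093] above15mm ctr [ 0.35  -0.358  0.015] [ 0.397 -0.316  0.093]
T yel ztop [0.091 0.092 0.093] top n 65 [ 0.5547 -0.3903  0.0888] min [ 0.544 -0.402  0.086] max [ 0.566 -0.381  0.093] above15mm ctr [ 0.53  -0.412  0.015] [ 0.578 -0.366  0.093]
T jar ztop [0.089 0.089 0.091] top n 369 [0.4642 0.3271 0.0856] min [0.439 0.301 0.083] max [0.489 0.354 0.091] above15mm ctr [0.435 0.297 0.015] [0.493 0.354 0.091]
```

View pics/crop1.png

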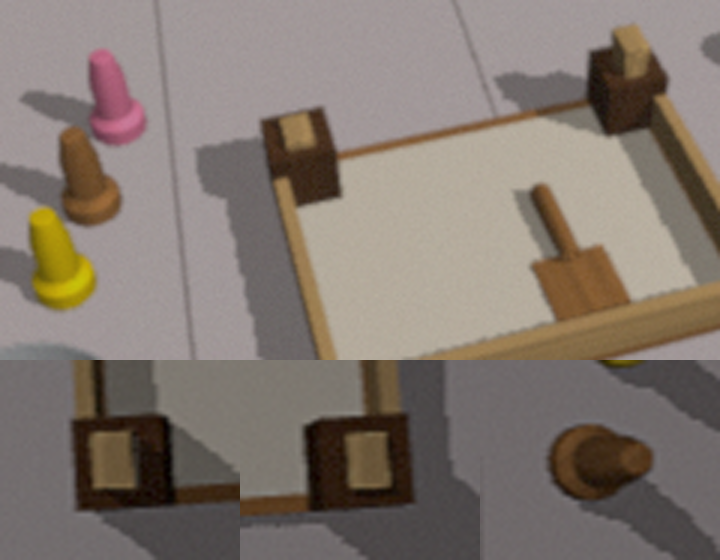

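The crop confirms both choices. The wedge standing high (top z ≈ 0.104) is in the +y post at about (0.477, 0.117), crop (630,45). The brown pestle, crop (90,175), stands at about (0.468, −0.368) between pink and yellow, so I'll close the jaws across that row.

```bash
python3 - <<'E'
from h import *
ph=np.radians(15.4)/2; Q=[np.sin(ph),np.cos(ph),0,0]
r.move_to([.468,-.369,.20],Q)
print(r.current_t(),r.current_q().round(2) if hasattr(r.current_q(),'round') else r.current_q())
r.move_linear([.468,-.369,.052],vel=.08)
print('F',r.current_contact_force())
r.set_gripper(0.0,squeeze=80)
print(r.current_opening(),r.current_finger_force(),r.current_contact_force(),r.current_tool_pos())
r.move_linear([.468,-.369,.18],vel=.12)
print(r.current_t(),r.current_opening(),r.current_contact_force(),r.current_tool_pos())
im=snap('scene'); w=cloud(im)
M=im['camera_from_world']; p=M@[.468,-.369,.15,1]; u,v=int(p[0]/p[2]*im['fx']+im['cx']),int(p[1]/p[2]*im['fy']+im['cy'])
c=im['pixels'][max(v-60,0):v+60,max(u-60,0):u+60]; cv2.imwrite('pics/held.png',cv2.resize(c,None,fx=4,fy=4)[:,:,::-1]); print(u,v)
E
```

```text
3.4833 [-0.74  0.46  1.56  0.    1.13 -2.05]
F [ 0.22483934  0.67393426 -0.76998806]
0.32554882723063794 78.48812943790108 [-0.81466099  0.54996345  5.35176994] [ 0.46827359 -0.36926607  0.05256309]
7.2833 0.3254923136594241 [-0.30228329  0.8807837  -1.72879412] [ 0.46768802 -0.36872853  0.17917676]
168 191
```

View pics/held.png

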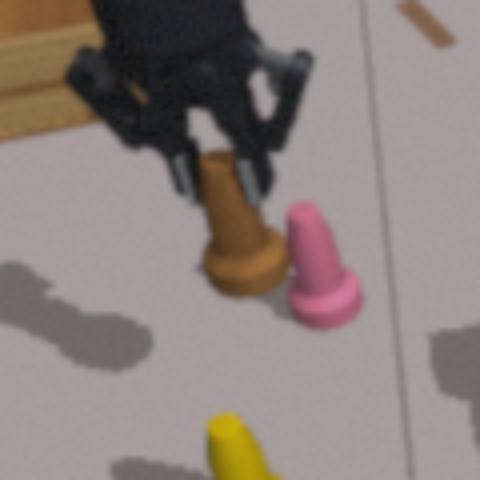

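The pestle is held upright (foot near crop (245,265)), clear of the pink one. Next I measure where its foot sits relative to the TCP.

```bash
cat > foot.py <<'E'
from h import *
from scipy.optimize import least_squares
def foot(im,x,y,zf):
    "mean offset of the brown foot rim (18 mm high, r 25) seen near x,y with foot at zf"
    w=cloud(im); m=(abs(w[...,0]-x)<.05)&(abs(w[...,1]-y)<.05)
    px=im['pixels'].astype(int); m&=(px[...,0]-px[...,2]>40)
    q=w[m]; print('n',len(q),'z',np.percentile(q[:,2],[0,2,50,98,100]).round(3))
    out={}
    for k,a,b,R in(('foot',.003,.015,.025),('handle',.028,.06,.016)):
        s=q[(q[:,2]>zf+a)&(q[:,2]<zf+b)]
        f=least_squares(lambda c:np.hypot(s[:,0]-c[0],s[:,1]-c[1])-R,[x,y],loss='soft_l1',f_scale=.002)
        print(k,len(s),f.x.round(4),(f.x-[x,y]).round(4))
E
python3 - <<'E'
from foot import *
im=dict(np.load('scene.npz')); foot(im,.4677,-.3687,.131)
E
```

```text
n 489 z [-0.002  0.129  0.161  0.328  0.358]
foot 78 [ 0.4663 -0.3722] [-0.0014 -0.0035]
handle 124 [ 0.4675 -0.3711] [-0.0002 -0.0024]
```

```bash
python3 - <<'E'
from h import *
r.move_linear([.468,-.369,.20],vel=.15)
r.move_linear([.477,.1163,.20],vel=.2)
r.move_linear([.477,.1163,.165],vel=.08)
print(r.current_t(),r.current_contact_force())
f0=r.current_contact_force()[2]
z=.165
while z>.120:
    z-=.003 if z>.139 else .0015
    r.move_linear([.477,.1163,z],vel=.03)
    f=r.current_contact_force()[2]-f0; p=r.current_tool_pos()
    print(round(z,4),p[2].round(4),round(f,1),round(r.current_opening(),3))
    if f>32: break
print(r.current_t(),r.current_torque())
im=snap('scene'); w=cloud(im)
cv2.imwrite('pics/press.png',cv2.resize(im['pixels'][110:230,290:430],None,fx=4,fy=4)[:,:,::-1])
E
```

```text
10.775 [ 0.39438665  0.05392563 -2.40048543]
0.162 0.1621 0.2 0.329
0.159 0.1589 1.6 0.32
0.156 0.1558 0.9 0.324
0.153 0.153 2.1 0.322
0.15 0.1501 4.1 0.325
0.147 0.147 4.5 0.325
0.144 0.144 5.4 0.323
0.141 0.141 5.0 0.325
0.138 0.1379 5.4 0.322
0.1365 0.1365 5.5 0.329
0.135 0.135 5.3 0.321
0.1335 0.1335 6.7 0.325
0.132 0.132 5.9 0.324
0.1305 0.1305 6.2 0.322
0.129 0.1301 18.7 0.326
0.1275 0.1299 34.1 0.326
14.775 [-0.67404164  1.09153104  0.03153324]
```

View pics/press.png

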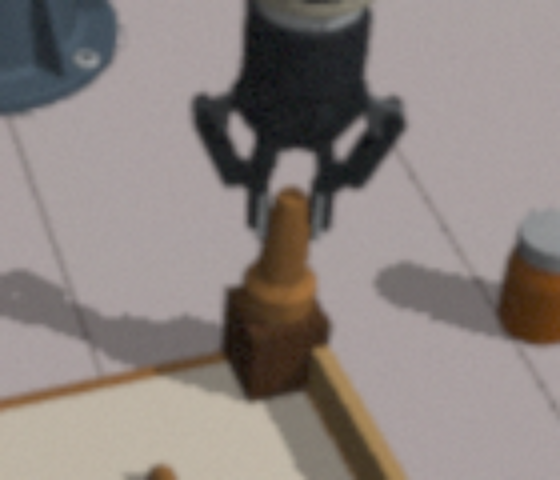

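The picture shows the foot (280,285) pressed flat on the post. The stop came at TCP z = 0.130, so the foot is at 0.078, which is home. I'll lift, check the wedge, and put the pestle back.

```bash
python3 - <<'E'
from foot import *
r.move_linear([.477,.1163,.20],vel=.12)
r.move_linear([.468,-.369,.18],vel=.2)
im=snap('scene'); w=cloud(im)
q=w[170:212,340:378].reshape(-1,3); print('wedge z',np.sort(q[:,2])[-60::12].round(3))
foot(im,.468,-.369,.128)
f0=r.current_contact_force()[2]
r.move_linear([.468,-.369,.062],vel=.1)
z=.058
while z>.045:
    r.move_linear([.468,-.369,z],vel=.02)
    f=r.current_contact_force()[2]-f0; print(round(z,4),round(f,1))
    if f>4: break
    z-=.001
print(r.current_t(),r.current_torque())
E
```

```text
wedge z [0.078 0.079 0.08  0.08  0.082]
n 492 z [-0.002  0.128  0.16   0.34   0.377]
foot 67 [ 0.467 -0.372] [-0.001 -0.003]
handle 122 [ 0.4674 -0.3711] [-0.0006 -0.0021]
0.058 0.1
0.057 -0.1
0.056 -0.3
0.055 0.5
0.054 0.1
0.053 -0.3
0.052 7.7
21.3917 [0.21392033 0.13176686 0.05777662]
```

```bash
python3 - <<'E'
from foot import *
r.set_gripper(1.0); r.sleep(.3)
r.move_linear([.468,-.369,.20],vel=.1)
r.move_to([.35,0,.30],[0,1,0,0])
im=snap('scene'); foot(im,.468,-.372,0)
cv2.imwrite('pics/end.png',cv2.resize(im['pixels'][140:300,140:460],None,fx=2.4,fy=2.4)[:,:,::-1])
print(r.current_t())
E
```

```text
n 416 z [-0.003  0.002  0.035  0.091  0.093]
foot 52 [ 0.4675 -0.373 ] [-0.0005 -0.001 ]
handle 102 [ 0.4672 -0.3727] [-0.0008 -0.0007]
25.4583
```

View pics/end.png

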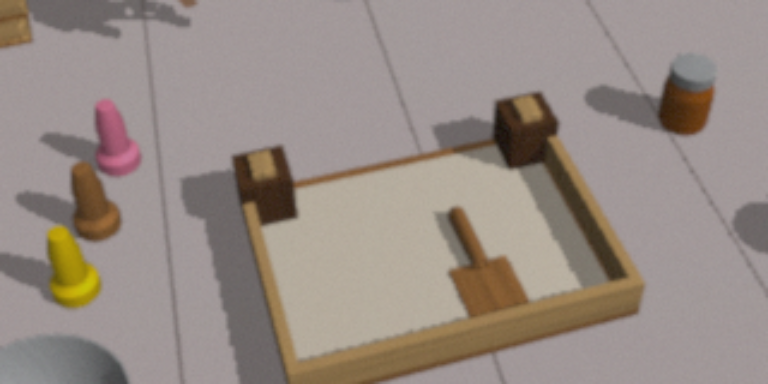

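The picture shows both wedges level, at (262,165) and (527,108), and the brown pestle standing upright at (95,205), released.

```bash
python3 -c "
from cell import r
print(r.hand_in())"
```

```text
the job is handed in; nothing more can be done
None
```

The loose left (+y) wedge is driven fully home (top about 78 mm above the table), the brown pestle is standing upright and released where it started, and the job was handed in at about 25 s of the 51 s allowed.

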